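# Hold the label printer's roll guides open for a new roll

### The job

The slide-label printer on the bench has run out and its cover was left half open: swing the cover fully back against its stop, and only then pull the roll guide on the robot's side, the nearer of the two with an upright thumb tab, out against its spring until its edge finger lines up with the little width clip on the printer's sill. Finish while still holding the guide there, keeping it steady at the clip, so that a colleague can drop the new roll in; leave the other things on the bench where they are.

Things in the scene. Friction and masses are not known exactly. Their poses are not given: they have to be found in the camera images.
- printer: White label printer fixed to the bench: base 240 long x 200 wide x 85 high with an empty roll bay (164 x 184) in its top. Origin: centre of its underside, on the bench. Label exit at its -x, cover hinge at the rear (+x), +y toward the robot (base sides at y -100 and 100), z up. Bay walls and the flat sill in front of the bay (x -121 to -61) are 85 high.
- cover (a joint): Angle of the printer's cover, rad: 0 shut, opens up and back to its stop at 1.75 (just past upright). Starts half open, 0.7 to 1.05; its stiff hinge lets it stay where it is left; 2 to 5 N at the lip moves it. Hinge line along the printer's y at printer x 105, z 88. The cover is a shell 200 long, 200 wide, 73 deep, hollow toward the bay.
- cover_lip (a point): Middle of the cover's free front edge, 200 from the hinge line (at angle a it is at printer x = 105 - 200 cos a, z = 88 + 200 sin a). The edge runs the full 200 width, parallel to the printer's y.
- roll_guide (a joint): Travel (m) of the black roll guide on the robot's (+y) side: 0 at rest, grows as it is pulled out along the printer's +y, stop at 0.055. Its spring takes 5 N to start, 9.4 N at the stop, and draws it back when let go. The far guide is geared to it and moves out equally to the other side. Cheek 44 x 6 with a core hub inside, thumb tab on top, edge finger in front.
- thumb_tab (a point): Middle of the top of that guide's thumb tab, an upright black plate 26 wide (printer x) x 8 thick (printer y, the travel direction) standing 41 clear above a step; at rest at printer x 5, y 30, z 148. The far guide's like tab stands 52 away, face to face, at rest.
- edge_finger (a point): Tip of that guide's edge finger, a flat black bar 5 wide that runs forward from the guide over the sill; at printer x -63, z 91 and, at rest, y 16 (14 nearer the printer's middle than the thumb tab; both move together).
- width_clip: Small black clip, 12 wide (printer y) x 22 long x 9 high, fixed on the metal scale on the sill, on the robot's half; its 4 wide nose points at the edge finger's track. Origin: centre of its underside, axes parallel to the printer's, at printer y 40 to 60. Finger tip and this origin at equal printer y: lined up (24 to 44 mm of travel). It does not block the guide.
- label_roll: New roll of labels, white, 100 diameter x 50 high, lying flat on the bench in front of the printer; leave alone. Origin: centre of its underside.
- slide_pack: White pack of microscope slides, 55 x 82 x 34, in front of the printer; leave alone. Origin: centre of its underside.
- reagent_bottle: Small amber reagent bottle, 42 diameter x 85 high, off the corner of the printer between its front and the robot; leave alone. Origin: centre of its underside.
- lab_pen: Black marker pen, 128 long x 13, on the robot's side of the printer; leave alone. Origin: underside, near its middle.
- tissue_block: White tissue cassette with a wax block, 49 x 28 x 10, on the robot's side of the printer; leave alone. Origin: centre of its underside.
- slide_rack: Steel wire rack with a few glass slides, 170 x 90 x 82, to the left on the bench; leave alone. Origin: centre of its underside.
- forceps: Steel forceps, 117 long x 20 x 8, to the right on the bench; leave alone. Origin: near the middle, on the bench.

How it is judged:
By the outcome, as a careful person would: the job done as asked, in the order asked, and still so for the second after the job is handed in, while the arm keeps its last pose, push and grip.
It also fails if it takes over 48 s, if anything falls off the work surface, if the arm or the gripper's body presses on something with over 40 N, if the wrist force passes 120 N, or if a joint passes its speed limit or range.

### The arm

A 7-joint arm with a two-finger parallel gripper is mounted at the origin on the work surface. World frame = base frame: x ahead of the robot, y to its left, z up, the work surface at z = 0. Lengths are in m, angles in rad, forces in N, time in s.
With the tool pointing down it reaches from about 0.425 to 0.925 m from the base axis. Payload 6.8 kg.
Tool frame: the origin (TCP) lies where the fingers leave the gripper's body, on its centre line; the fingertips stand 73 mm ahead of it and the grasp point (between the pads) lies 54 mm ahead of it; z points along the fingers, y is the line along which they close (so a half turn about z gives the same grasp; the last joint's range is limited). The gripper opens to 85 mm and grips with 20 to 120 N. Pads are 22 mm wide; open, the fingers measure 114 mm over their backs; the gripper's body (76 mm by 85 mm) begins 54 mm behind the grasp point. The pads swing forward as they close: fully open they stand 13 mm farther back than shut.
Start: joints at [-1.452, 0.477, 0.022, 1.555, -0.011, 1.109, -0.083], TCP at [0.152, 0.658, 0.304] pointing down, gripper open.
Joint ranges: [-2.96, 2.96], [-0.34, 2.1], [-1.41, 1.46], [0.24, 2.44], [-1.37, 4.51], [0.17, 1.92], [-2.96, 2.96]. Speed limits (rad/s): [2.39, 2.39, 3.14, 3.14, 3.14, 3.14, 3.14].

### API

Orientations are given as a rotation vector (axis times angle).
In Python, from bench import r, cam gives the robot as it stands (r), with the cameras (cam).
- The arm moves only by the shell command python3 drive.py 'ROWS' [OPENING] [FORCE]. ROWS is a JSON list of rows, 1 to 5 of them, each of 6 numbers: dx, dy, dz in units of 5 mm, then a rotation vector rx, ry, rz in rad; each row is the pose to reach, as a shift and turn from the pose commanded when the command began, along the tool's axes at that moment; what a row does not reach only later rows make up. A row lasts 1/10 s, in which the tool goes at most 0.05 m and 0.15 rad, less where a joint would pass 70% of its speed; a pose out of reach is approached as far as the arm can. OPENING is the finger opening in m, set as the command begins (- or left out keeps the last). The fingers move at their own pace and stop on an object; FORCE is the grip in N (left out, the last holds). Time passes only in rows, so rows that do not move let the fingers close. It prints the time, the measured TCP pose, the force, the opening and the grip force at its end. Input that does not fit is refused with a message, and nothing moves.
- r.get_obs(): the state, without advancing time (a new reading comes with each control period).
- cam.grab_frame(name): name is "scene" or "side" or "wrist"; returns (picture, depth): 420x560x3 uint8, blue, green, red; 420x560 float32, m along the optical axis (not along the pixel's ray), 0 where there is no reading.
- cam.camera_info(name): a dict with "camera_matrix" (3x3 intrinsics, pixels), "R" (3x3) and "t" (3): a world point X has camera coordinates R X + t. Camera axes: x right, y down, z forward; pixel columns grow to the right and rows downward; lengths in m; the calibration is good to about 2 mm. A picture is of the moment at which its call begins: read the wrist's pose just before it. camera_info takes no time and is no camera call; for the wrist camera it gives the pose at the moment of the call.
- r.hand_in(): hands the job in; it is judged then, once.
The state is a dict: "clock": time; "joints": joint angles; "qvel": joint speeds; "tau": joint torques, N m; "tcp_pos": TCP position; "orientation": TCP orientation; "contact_force": force on the tool from outside, world axes, zero at the start; "moment": the same for the moment, N m; "grip_width": finger opening in m; "gripper_force": force on a finger pad.
Only numpy, scipy, OpenCV 4.12 (cv2) and the standard library are available. Lean on these libraries where they do the work, as an engineer would, in place of code of your own. Each camera call takes 0.05 s, during which the arm holds its last target. There are 200 camera calls.

## Working session

There is one attempt and no reset: what is moved stays moved. The work goes in short steps, Python scripts to look and compute and a shell command to move; the robot and the scene stay as the last step left them, time stands still between calls to the robot, and variables do not carry over. Pictures are saved under pics/ and viewed, at most 10 in all, crops included, and the job is handed in when it is done.

```bash
ls; mkdir -p pics; python3 - <<'E'
from bench import r, cam
import cv2,numpy as np
o=r.get_obs();print(o)
for n in("scene","side"):
    p,d=cam.grab_frame(n);cv2.imwrite(f"pics/{n}0.png",p);np.savez(f"pics/{n}0.npz",p=p,d=d)
    c=cam.camera_info(n);print(n,c)
E
```

```text
bench.py
drive.py
pics
{'clock': 0.0, 'joints': array([-1.45210668,  0.47783913,  0.02235714,  1.55647307, -0.01150781,
        1.1093071 , -0.08309616]), 'qvel': array([ 1.54921397e-03, -2.13021282e-03,  1.56049642e-04,  1.11478794e-03,
       -3.03758755e-05, -4.68235542e-04,  3.95603563e-04]), 'tau': array([ 4.94324322e-04, -5.96457016e+01,  1.60778113e+00, -2.81203330e+01,
        1.23747048e-02,  9.36264085e-03, -2.34469331e-05]), 'tcp_pos': array([0.15168243, 0.65725292, 0.30289064]), 'orientation': array([-3.55459382e-01, -3.12134538e+00,  2.97957000e-03]), 'contact_force': array([0.41983768, 0.07029205, 0.72991001]), 'moment': array([-0.015673  , -0.01932859, -0.04163453]), 'gripper_force': 0.0, 'grip_width': 0.08512539613101465}
scene {'camera_matrix': array([[420.83177996,   0.        , 282.41666875],
       [  0.        , 420.83177996, 209.90014674],
       [  0.        ,   0.        ,   1.        ]]), 'R': array([[ 0.87557635,  0.48306592,  0.00365564],
       [ 0.45939204, -0.83027825, -0.3155899 ],
       [-0.14941553,  0.27800243, -0.94888864]]), 't': array([-0.48315833, -0.25319563,  1.41485796])}
side {'camera_matrix': array([[482.51833591,   0.        , 288.46068141],
       [  0.        , 482.51833591, 205.39654922],
       [  0.        ,   0.        ,   1.        ]]), 'R': array([[ 0.53256997, -0.84619472,  0.01799219],
       [-0.64628962, -0.42029797, -0.63691392],
       [ 0.54651528,  0.32757306, -0.77072494]]), 't': array([-0.33412958,  0.42785152,  1.01699545])}
```

View pics/scene0.png

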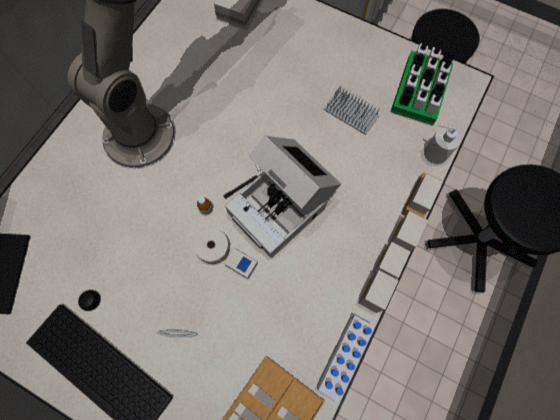

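View pics/side0.png

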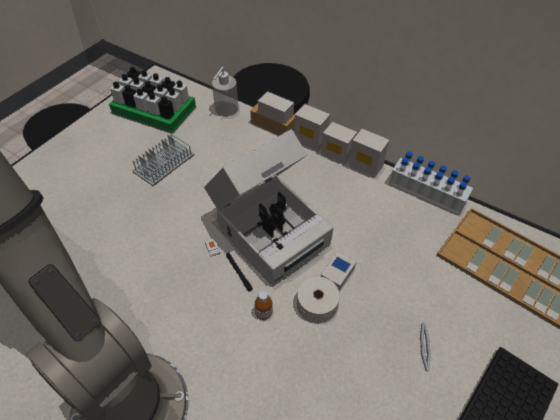

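```bash
cat > h.py <<'E'
from bench import r, cam
import cv2,numpy as np
def deproj(c,d,u,v):
    K=c["camera_matrix"];z=d[v,u]
    p=np.stack([(u-K[0,2])*z/K[0,0],(v-K[1,2])*z/K[1,1],z],-1)
    return (p-c["t"])@c["R"]
def ray(c,u,v):
    K=c["camera_matrix"];q=np.array([(u-K[0,2])/K[0,0],(v-K[1,2])/K[1,1],1.])
    return -c["R"].T@c["t"], c["R"].T@q
def tri(c1,p1,c2,p2):
    o1,a=ray(c1,*p1);o2,b=ray(c2,*p2)
    s=np.linalg.lstsq(np.stack([a,-b],1),o2-o1,rcond=None)[0]
    x,y=o1+s[0]*a,o2+s[1]*b
    return (x+y)/2,np.linalg.norm(x-y)
def onz(c,p,z):
    o,a=ray(c,*p);return o+a*(z-o[2])/a[2]
def proj(c,X):
    q=c["R"]@np.asarray(X)+c["t"];q=c["camera_matrix"]@q;return q[:2]/q[2]
E
python3 - <<'E'
from h import *
a=np.load("pics/scene0.npz")["p"][125:260,215:350];b=np.load("pics/side0.npz")["p"][130:280,195:345]
cv2.imwrite("pics/crop1.png",np.hstack([cv2.resize(a,(400,400),interpolation=2),cv2.resize(b,(400,400),interpolation=2)]))
for n in("scene","side"):
    f=np.load(f"pics/{n}0.npz");c=cam.camera_info(n)
    v,u=np.mgrid[120:290,190:350];X=deproj(c,f["d"],u.ravel(),v.ravel())
    m=(abs(X[:,2]-.085)<.004)
    Q=X[m];print(n,m.sum(),Q.mean(0),cv2.minAreaRect(Q[:,:2].astype(np.float32)))
E
```

```text
scene 1478 [ 0.51754413 -0.08309248  0.08497878] ((0.49608632922172546, -0.02590484917163849), (0.22961561381816864, 0.3128231167793274), 82.55484771728516)
side 2278 [ 0.5501859  -0.05165701  0.08523329] ((0.6749998331069946, -0.007536441087722778), (0.547478973865509, 0.28495633602142334), 2.264572858810425)
```

View pics/crop1.png

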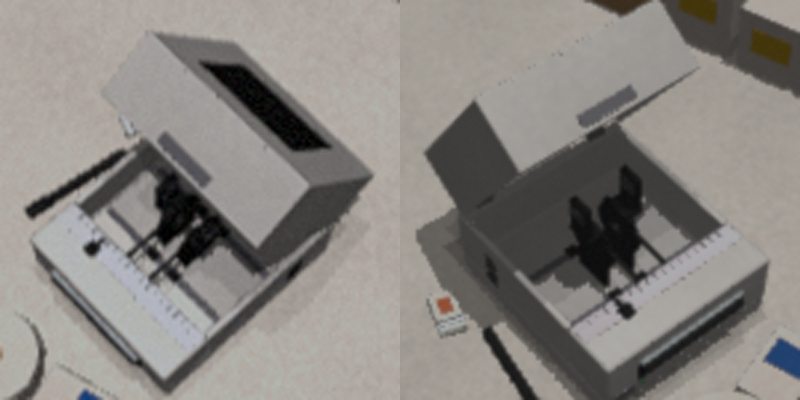

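```bash
cat >> h.py <<'E'
def s1(x,y):return (215+x/2.963,125+y/2.963)
def s2(x,y):return (195+(x-400)/2.667,130+y/2.667)
cs=cam.camera_info("scene");cd=cam.camera_info("side")
E
python3 - <<'E'
from h import *
A=onz(cs,s1(32,237),.085);B=onz(cs,s1(167,388),.085);print(A,B,np.linalg.norm(A-B))
A2=onz(cd,s2(605,365),.085);B2=onz(cd,s2(768,262),.085);print(A2,B2,np.linalg.norm(A2-B2))
print("tri",tri(cs,s1(32,237),cd,s2(605,365)),tri(cs,s1(167,388),cd,s2(768,262)))
print("clip",tri(cs,s1(93,247),cd,s2(626,311)))
print("lip ends",tri(cs,s1(105,95),cd,s2(427,152)),tri(cs,s1(260,250),cd,s2(600,135)))
print("lipL",tri(cs,s1(155,30),cd,s2(475,100)))
f=np.load("pics/side0.npz")["d"]
for p in[(578,200),(628,170)]:
    u,v=map(round,s2(*p));print(deproj(cd,f,np.array([u]*3),np.array([v-1,v,v+1])))
# fit plane of sill and its edges
f=np.load("pics/scene0.npz")["d"]
def px(lst):
    P=[s1(*p) for p in lst];m=np.zeros(f.shape,np.uint8);cv2.fillPoly(m,[np.int32(np.round(P))],1);v,u=np.nonzero(m);return deproj(cs,f,u,v)
for l in([(155,50),(120,95),(260,235),(300,185)],[(170,40),(200,60),(320,160),(350,170),(310,170)]):
    X=px(l);c=X.mean(0);n=np.linalg.svd(X-c)[2][2];print(c,n,np.std((X-c)@n))
E
```

```text
[ 0.41082345 -0.09241509  0.085     ] [ 0.60428306 -0.16094997  0.085     ] 0.20524047002186838
[ 0.40984779 -0.08851001  0.085     ] [ 0.58966027 -0.15528327  0.085     ] 0.19181031546906346
tri (array([ 0.41020748, -0.09029273,  0.0843213 ]), np.float64(0.0038623099272815493)) (array([ 0.60161684, -0.15422025,  0.06806428]), np.float64(0.007399072640031117))
clip (array([ 0.46941326, -0.07206244,  0.08426782]), np.float64(0.0005063808029986182))
lip ends (array([0.42681153, 0.06017032, 0.23578856]), np.float64(0.07668596745237412)) (array([0.61384515, 0.02325835, 0.11666367]), np.float64(0.0535121048668823))
lipL (array([0.46329711, 0.07613439, 0.28512409]), np.float64(0.0025204284320089394))
[[0.59708674 0.06867516 0.02667561]
 [0.51194343 0.00725978 0.14901516]
 [0.51027225 0.00616679 0.14757889]]
[[ 0.56767078 -0.00935013  0.15063072]
 [ 0.56636002 -0.01020641  0.14861548]
 [ 0.56585478 -0.01054898  0.14548978]]
[0.55387288 0.01000943 0.27761161] [-0.28862292 -0.91864243 -0.26980159] 0.015321190779870052
[0.58238894 0.06334882 0.25100408] [-0.25338154 -0.78364494 -0.56718463] 0.0007148661888509532
```

```bash
cat >> h.py <<'E'
from scipy.spatial.transform import Rotation as Ro
O=np.array([.538,-.0075,0]);yaw=np.deg2rad(72.1)
ex=np.array([np.cos(yaw),np.sin(yaw),0]);ey=np.array([-ex[1],ex[0],0]);ez=np.array([0,0,1.])
def W(x,y,z):return O+ex*x+ey*y+ez*z
def P(X):
    d=np.asarray(X)-O;return np.array([d@ex,d@ey,d[2]])
T=np.stack([ex,-ey,-ez],1)
def go(x,y,z):
    o=r.get_obs();R=Ro.from_rotvec(o["orientation"]).as_matrix()
    d=R.T@(W(x,y,z)-o["tcp_pos"]);w=Ro.from_matrix(R.T@T).as_rotvec()
    print("tcp in printer",P(o["tcp_pos"]).round(4),"row",d.round(3),w.round(3),"F",o["contact_force"].round(1))
E
python3 -c "
from h import *
go(-.05,.01,.41)"
```

```text
tcp in printer [0.5139 0.5719 0.3031] row [-0.512 -0.61  -0.106] [-1.000e-03  1.000e-03  1.656e+00] F [0.4 0.2 0.1]
```

The manual's scale: shifts go in units of 5 mm. Converting my numbers, -0.14 m is -28, -0.12 m is -24.

```bash
python3 drive.py '[[-4, -6, -6, 0, 0, 0.15], [-8, -10, -12, 0, 0, 0.3], [-12, -16, -18, 0, 0, 0.45], [-18, -22, -21, 0, 0, 0.6], [-24, -28, -21, 0, 0, 0.75]]' 0; python3 -c "
from h import *
go(-.05,.01,.41)"
```

```text
clock: 0.6
tcp_pos: [0.238, 0.4937, 0.4113]
orientation: [-1.481, -2.769, -0.007]
contact_force: [0.6, 0.1, -0.4]
grip_width: 0.012
gripper_force: 0.0
tcp in printer [0.3848 0.4395 0.4113] row [-0.607 -0.074 -0.001] [ 0.002 -0.004  0.901] F [ 0.6  0.1 -0.4]
```

Converted, -0.25 m is -50, -0.2 m is -40.

```bash
python3 drive.py '[[-10, -1.2, 0, 0, 0, 0.15], [-20, -2.4, 0, 0, 0, 0.3], [-30, -3.6, 0, 0, 0, 0.45], [-40, -4.8, 0, 0, 0, 0.6], [-50, -6, 0, 0, 0, 0.75]]' 0; python3 -c "
from h import *
go(-.05,.01,.41)"
```

```text
clock: 1.1
tcp_pos: [0.3519, 0.2698, 0.4087]
orientation: [-2.394, -2.034, 0.0]
contact_force: [1.1, 1.3, -0.3]
grip_width: 0.0003
gripper_force: 0.0
tcp in printer [0.2066 0.2624 0.4087] row [-0.292  0.211 -0.001] [-0.   -0.    0.15] F [ 1.1  1.3 -0.3]
```

```bash
python3 drive.py '[[-8, 6, 0, 0, 0, 0.15], [-16, 12, 0, 0, 0, 0.15], [-24, 18, 0, 0, 0, 0.15], [-32, 24, 0, 0, 0, 0.15], [-40, 30, 0, 0, 0, 0.15]]'; python3 drive.py '[[-8, 6, 0, 0, 0, 0], [-16, 12, 0, 0, 0, 0], [-16, 12, 0, 0, 0, 0], [-16, 12, 0, 0, 0, 0]]' ;python3 - <<'E'
from h import *
go(-.05,.01,.313)
p,d=cam.grab_frame("wrist");c=cam.camera_info("wrist");cv2.imwrite("pics/w1.png",p);np.savez("pics/w1.npz",p=p,d=d,K=c["camera_matrix"],R=c["R"],t=c["t"])
E
```

```text
clock: 1.6
tcp_pos: [0.4688, 0.049, 0.4089]
orientation: [-2.533, -1.857, -0.001]
contact_force: [0.2, 0.8, 0.6]
grip_width: 0.0002
gripper_force: 0.0
clock: 2.0
tcp_pos: [0.5015, -0.0446, 0.4086]
orientation: [-2.537, -1.852, 0.001]
contact_force: [-0.7, 0.1, -0.6]
grip_width: 0.0002
gripper_force: 0.0
tcp in printer [-0.0465  0.0234  0.4086] row [-0.003  0.013  0.096] [-0.001  0.001  0.003] F [-0.7  0.1 -0.6]
```

View pics/w1.png

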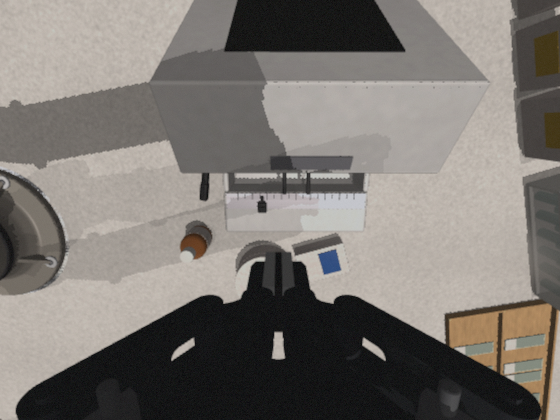

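```bash
python3 - <<'E'
from h import *
f=np.load("pics/w1.npz");c=dict(camera_matrix=f["K"],R=f["R"],t=f["t"])
for u,v in[(200,170),(310,171),(420,170),(200,90),(420,90),(250,155),(245,60),(262,206),(284,190),(308,190),(230,228),(360,228)]:print(u,v,P(deproj(c,f["d"],np.array([u]),np.array([v]))[0]).round(4))
E
```

```text
200 170 [-0.0046  0.0855  0.2566]
310 171 [-0.0053  0.0019  0.2543]
420 170 [-0.0039 -0.0816  0.2553]
200 90 [0.0482 0.0726 0.2919]
420 90 [ 0.049  -0.0573  0.2911]
250 155 [0.0076 0.0467 0.2639]
245 60 [0.0682 0.0479 0.2705]
262 206 [-0.0798  0.0481  0.0912]
284 190 [-0.0574  0.0182  0.0907]
308 190 [-0.0567 -0.0141  0.0927]
230 228 [-0.1139  0.0941  0.0868]
360 228 [-0.1138 -0.0913  0.0838]
```

```bash
python3 drive.py '[[0, 2, 8, 0, 0, 0], [0, 2.6, 16, 0, 0, 0], [0, 2.6, 18.4, 0, 0, 0], [0, 2.6, 18.4, 0, 0, 0], [3, 2.6, 18.4, 0, 0, 0]]'; python3 -c "
from h import *
go(.1296,.01,.322)"
```

```text
clock: 2.55
tcp_pos: [0.5187, -0.0338, 0.3183]
orientation: [2.536, 1.853, 0.002]
contact_force: [-0.2, 0.0, 0.3]
grip_width: -0.0
gripper_force: 0.0
tcp in printer [-0.031   0.0103  0.3183] row [ 0.161  0.001 -0.004] [ 0.001 -0.     0.004] F [-0.2  0.   0.3]
```

Converted, 0.015 m is 3, 0.075 m is 15.

```bash
python3 drive.py '[[3, 0, -0.2, 0, 0, 0], [6, 0, -0.4, 0, 0, 0], [9, 0, -0.6, 0, 0, 0], [12, 0, -0.8, 0, 0, 0], [15, 0, -1, 0, 0, 0]]'; python3 drive.py '[[3, 0, 0, 0, 0, 0], [6, 0, 0, 0, 0, 0], [9, 0, 0, 0, 0, 0], [11, 0, 0, 0, 0, 0], [13, 0, 0, 0, 0, 0]]'; python3 -c "
from h import *
go(.1296,.01,.322)
"
```

```text
clock: 3.05
tcp_pos: [0.5416, 0.0405, 0.3221]
orientation: [-2.533, -1.858, -0.001]
contact_force: [0.0, -1.6, 0.6]
grip_width: -0.0
gripper_force: 0.8
clock: 3.55
tcp_pos: [0.5608, 0.1015, 0.3215]
orientation: [-2.534, -1.857, 0.001]
contact_force: [-0.9, -1.6, 0.3]
grip_width: 0.0001
gripper_force: 0.3
tcp in printer [0.1107 0.0118 0.3215] row [ 0.019  0.002 -0.   ] [-0.     0.001  0.007] F [-0.9 -1.6  0.3]
```

Converted, 0.019 m is 3.8, 0.016 m is 3.2.

```bash
python3 drive.py '[[1.2, 0, 0, 0, 0, 0], [2.4, 0, 0, 0, 0, 0], [3.2, 0, 0, 0, 0, 0], [3.8, 0, 0, 0, 0, 0], [3.8, 0, 0, 0, 0, 0]]'; python3 -c "
from h import *
go(.1296,.01,.322)
"
```

```text
clock: 4.05
tcp_pos: [0.566, 0.117, 0.3218]
orientation: [2.535, 1.854, -0.004]
contact_force: [-2.1, -3.4, 1.1]
grip_width: -0.0001
gripper_force: 2.2
tcp in printer [0.1271 0.0116 0.3218] row [ 0.002  0.002 -0.   ] [-0.001  0.002  0.005] F [-2.1 -3.4  1.1]
```

Converted, 0.005 m is 1, 0.003 m is 0.6.

```bash
python3 drive.py '[[0.6, 0, 0, 0, 0, 0], [1, 0, 0, 0, 0, 0], [1, 0, 0, 0, 0, 0]]'; python3 drive.py '[[0.6, 0, 0, 0, 0, 0], [0.8, 0, 0, 0, 0, 0], [0.8, 0, 0, 0, 0, 0]]'; python3 -c "
from h import *
go(.1296,.01,.322)
"
```

```text
clock: 4.35
tcp_pos: [0.5663, 0.1176, 0.3217]
orientation: [2.538, 1.849, -0.012]
contact_force: [-8.9, -13.3, 6.7]
grip_width: 0.0001
gripper_force: 7.9
clock: 4.65
tcp_pos: [0.5665, 0.1179, 0.3216]
orientation: [2.54, 1.844, -0.02]
contact_force: [-14.4, -21.2, 10.6]
grip_width: 0.0001
gripper_force: 12.5
tcp in printer [0.1281 0.0114 0.3216] row [ 0.001  0.001 -0.   ] [-0.005  0.012 -0.002] F [-14.4 -21.2  10.6]
```

Converted, -0.13 m is -26, -0.11 m is -22.

```bash
python3 drive.py '[[-6, -1, 0, 0, 0, 0], [-14, -2, 0, 0, 0, 0], [-22, -3.6, 0, 0, 0, 0], [-26, -3.6, 2, 0, 0, 0], [-26, -3.6, 6, 0, 0, 0]]' 0.04; python3 - <<'E'
from h import *
go(.005,.03,.25)
p,d=cam.grab_frame("side");cv2.imwrite("pics/s2.png",cv2.resize(p[90:290,180:350],(680,600)*1) if 0 else p)
p,d=cam.grab_frame("wrist");c=cam.camera_info("wrist");cv2.imwrite("pics/w2.png",p);np.savez("pics/w2.npz",p=p,d=d,K=c["camera_matrix"],R=c["R"],t=c["t"])
s=cv2.imread("pics/s2.png");q=np.hstack([cv2.resize(s[90:290,170:350],(400,444)),cv2.resize(p[60:330,80:420],(400,318)) if 0 else cv2.resize(p,(400,300))[:, :] if 0 else cv2.copyMakeBorder(cv2.resize(p,(400,300)),0,144,0,0,0)])
cv2.imwrite("pics/c2.png",q)
E
```

```text
clock: 5.15
tcp_pos: [0.5127, 0.005, 0.2933]
orientation: [2.539, 1.849, 0.006]
contact_force: [0.3, 0.8, -0.4]
grip_width: 0.0399
gripper_force: 0.0
tcp in printer [0.0041 0.0279 0.2933] row [ 0.001 -0.002  0.043] [ 0.003 -0.003  0.   ] F [ 0.3  0.8 -0.4]
```

View pics/c2.png

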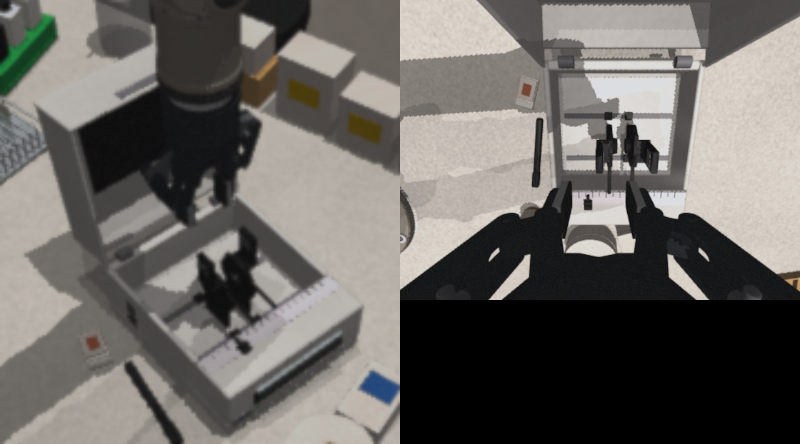

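```bash
python3 - <<'E'
from h import *
f=np.load("pics/w2.npz");c=dict(camera_matrix=f["K"],R=f["R"],t=f["t"])
v,u=np.mgrid[0:420,0:560];X=deproj(c,f["d"],u.ravel(),v.ravel());Q=(X-O)@np.stack([ex,ey,ez],1)
m=(Q[:,2]>.135)&(Q[:,2]<.16)&(abs(Q[:,1])<.07)&(abs(Q[:,0])<.06)
for s in(1,-1):
    q=Q[m&(Q[:,1]*s>0)];print(len(q),np.percentile(q,[2,50,98],0).round(4).tolist())
    q=q[q[:,2]>np.percentile(q[:,2],98)-.004];print(" top",len(q),np.percentile(q,[2,50,98],0).round(4).tolist())
m=(Q[:,2]>.13)&(Q[:,2]<.3)&(abs(Q[:,1])<.08)&(Q[:,0]>.085)
q=Q[m];print(len(q),np.percentile(q,[1,50,99],0).round(3).tolist())
for lo in range(130,290,20):
    k=q[(q[:,2]>lo/1e3)&(q[:,2]<lo/1e3+.02)]
    if len(k):print(lo,np.percentile(k[:,0],[5,50,95]).round(3))
E
```

```text
404 [[-0.0076, 0.027, 0.1368], [0.0063, 0.0317, 0.148], [0.0171, 0.0357, 0.1496]]
 top 314 [[-0.008, 0.0278, 0.1465], [0.005, 0.0313, 0.1483], [0.0167, 0.0348, 0.1497]]
480 [[-0.0073, -0.0318, 0.1355], [0.0062, -0.0267, 0.1477], [0.0173, -0.0238, 0.1496]]
 top 334 [[-0.0075, -0.0318, 0.1459], [0.005, -0.0277, 0.1482], [0.0169, -0.0243, 0.1497]]Traceback (most recent call last):
  File "<stdin>", line 9, in <module>
    return _quantile_unchecked(
        a, q, axis, out, overwrite_input, method, keepdims, weights)
    return _ureduce(a,
                    func=_quantile_ureduce_func,
    ...<5 lines>...
                    overwrite_input=overwrite_input,
                    method=method)
    r = func(a, **kwargs)
    result = _quantile(arr,
                       quantiles=q,
    ...<2 lines>...
                       out=out,
                       weights=wgt)
    slices_having_nans = np.isnan(arr[-1, ...])
                                  ~~~^^^^^^^^^
IndexError: index -1 is out of bounds for axis 0 with size 0
```

Converted, 0.103 m is 20.6, 0.095 m is 19.

```bash
python3 drive.py '[[0.2, -0.6, 6, 0, 0, 0], [0.2, -0.6, 12, 0, 0, 0], [0.2, -0.6, 16, 0, 0, 0], [0.2, -0.6, 19, 0, 0, 0], [0.2, -0.6, 20.6, 0, 0, 0]]'; python3 drive.py '[[0, 0, 0, 0, 0, 0], [0, 0, 0, 0, 0, 0], [0, 0, 0, 0, 0, 0], [0, 0, 0, 0, 0, 0], [0, 0, 0, 0, 0, 0]]' 0 50;python3 -c "
from h import *
go(.005,.031,.19)
"
```

```text
clock: 5.75
tcp_pos: [0.5105, 0.0114, 0.1882]
orientation: [-2.533, -1.858, 0.001]
contact_force: [-0.7, 0.2, 0.1]
grip_width: 0.0401
gripper_force: 0.0
clock: 6.25
tcp_pos: [0.5118, 0.0105, 0.1899]
orientation: [2.532, 1.855, 0.005]
contact_force: [4.5, -0.8, -2.5]
grip_width: 0.0071
gripper_force: 50.0
tcp in printer [0.0091 0.0305 0.1899] row [-0.004 -0.001 -0.   ] [ 0.003 -0.001  0.006] F [ 4.5 -0.8 -2.5]
```

```bash
python3 drive.py '[[0, -1.2, 0, 0, 0, 0], [0, -2.4, 0, 0, 0, 0], [0, -3.6, 0, 0, 0, 0], [0, -4.8, 0, 0, 0, 0], [0, -5.6, 0, 0, 0, 0]]' - 60; python3 drive.py '[[0, 0, 0, 0, 0, 0], [0, 0, 0, 0, 0, 0]]'; python3 - <<'E'
from h import *
go(.005,.061,.19)
for n in("scene","side","wrist"):
    p,d=cam.grab_frame(n);c=cam.camera_info(n);np.savez(f"pics/{n}3.npz",p=p,d=d,K=c["camera_matrix"],R=c["R"],t=c["t"])
    q=proj(c,W(-.07,.045,.091));print(n,q)
    if n!="wrist":
        a,b=q.round().astype(int)-20;cv2.imwrite(f"pics/{n}3.png",cv2.resize(p[b:b+40,a:a+40],(400,400),interpolation=cv2.INTER_NEAREST));print(a,b)
    else: W3=p
cv2.imwrite("pics/c3.png",np.hstack([cv2.imread("pics/scene3.png"),cv2.imread("pics/side3.png")]));cv2.imwrite("pics/w3.png",W3)
E
```

```text
clock: 6.75
tcp_pos: [0.4853, 0.0189, 0.1899]
orientation: [2.532, 1.855, 0.006]
contact_force: [7.6, -1.4, -5.9]
grip_width: 0.0065
gripper_force: 59.3
clock: 6.95
tcp_pos: [0.4854, 0.019, 0.1899]
orientation: [2.532, 1.855, 0.006]
contact_force: [7.5, -2.4, -4.2]
grip_width: 0.007
gripper_force: 59.5
tcp in printer [0.009  0.0582 0.1899] row [-0.004 -0.003 -0.   ] [ 0.004 -0.001  0.006] F [ 7.5 -2.4 -4.2]
scene [249.44920434 205.06184447]
229 185
side [276.57066727 241.64896481]
257 222
wrist [298.34893688 351.73268189]
```

View pics/c3.png

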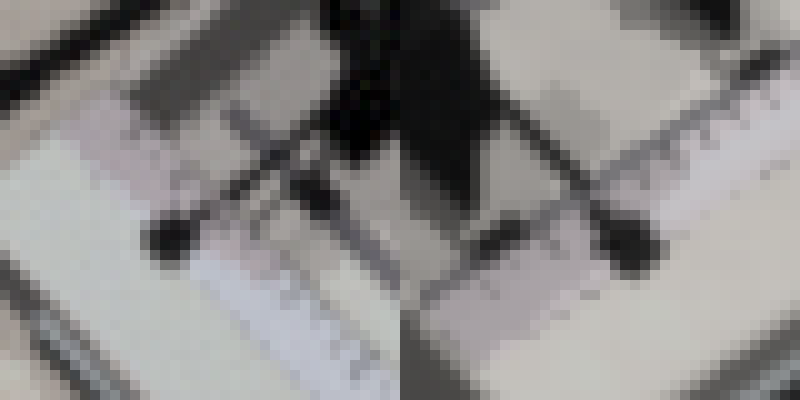

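View pics/w3.png

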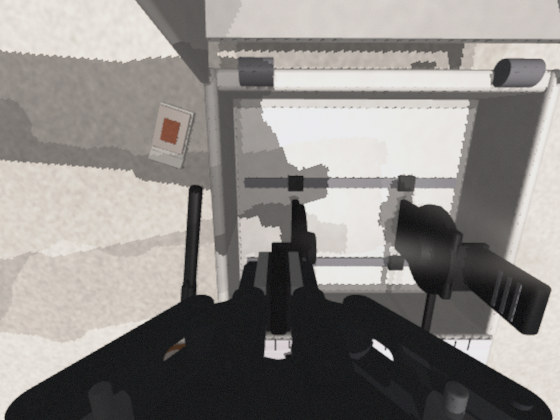

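```bash
cat > prof.py <<'E'
from h import *
def prof(n,x0,x1,z,ylo,yhi,off=(0,0)):
    f=np.load(f"pics/{n}.npz");c=dict(camera_matrix=f["K"],R=f["R"],t=f["t"]);g=cv2.cvtColor(f["p"],6).astype(np.float32)
    ys=np.arange(ylo,yhi,.0005);acc=[]
    for x in np.linspace(x0,x1,5):
        q=np.array([proj(c,W(x,y,z)) for y in ys],np.float32)
        acc.append(cv2.remap(g,q[None,:,0].copy(),q[None,:,1].copy(),1)[0])
    a=np.mean(acc,0);b=np.interp(ys,[ylo,yhi],[np.median(a[:4]),np.median(a[-4:])])
    w=np.clip(b-a,0,None);w[w<.3*w.max()]=0
    i=w.argmax();l=i
    while l>0 and w[l-1]>0:l-=1
    h=i
    while h<len(w)-1 and w[h+1]>0:h+=1
    s=slice(l,h+1);return (ys[s]*w[s]).sum()/w[s].sum(),(h-l+1)*.0005,w.max()
E
python3 - <<'E'
from prof import *
for n,fy in(("w1",.017),("w2",.017),("scene3",.045),("side3",.045)):
    print(n,"clip body",np.round(prof(n,-.09,-.082,.093,.03,.066),4),"finger",np.round(prof(n,-.061,-.050,.091,fy-.013,fy+.013),4))
f=np.load("pics/w2.npz");c=dict(camera_matrix=f["K"],R=f["R"],t=f["t"])
for n in("w1","w2","scene3","side3"):
    f=np.load(f"pics/{n}.npz");c=dict(camera_matrix=f["K"],R=f["R"],t=f["t"])
    v,u=np.mgrid[0:420,0:560];X=deproj(c,f["d"],u.ravel(),v.ravel());Q=(X-O)@np.stack([ex,ey,ez],1);Q=Q[(abs(Q[:,1]-.045)<.06)&(Q[:,2]>.0885)&(Q[:,2]<.1)]
    k=Q[(Q[:,0]<-.066)&(Q[:,0]>-.11)];print(n,"clip",len(k),np.percentile(k,[5,50,95],0).round(4).tolist())
    k=Q[(Q[:,0]>-.064)&(Q[:,0]<-.04)&(Q[:,1]>0)];print(" fing",len(k),np.percentile(k,[5,50,95],0).round(4).tolist())
p=np.load("pics/w2.npz")["p"];cv2.imwrite("pics/w2c.png",cv2.resize(p[210:310,210:350],(784,560),interpolation=2))
E
```

```text
w1 clip body [4.83000e-02 1.30000e-02 9.24261e+01] finger [1.85000e-02 6.50000e-03 3.83738e+01]
w2 clip body [4.800000e-02 1.250000e-02 1.322431e+02] finger [1.82000e-02 6.50000e-03 6.22207e+01]
scene3 clip body [4.430000e-02 1.600000e-02 1.573549e+02] finger [4.32000e-02 6.00000e-03 6.63919e+01]
side3 clip body [4.860000e-02 1.550000e-02 1.481478e+02] finger [4.5200e-02 8.0000e-03 9.3023e+01]
w1 clip 108 [[-0.088, 0.0426, 0.09], [-0.0803, 0.048, 0.0922], [-0.0693, 0.0535, 0.0949]]
 fing 68 [[-0.0623, 0.0155, 0.0896], [-0.0516, 0.0176, 0.0911], [-0.0415, 0.0196, 0.0923]]
w2 clip 193 [[-0.089, 0.0417, 0.0899], [-0.0804, 0.0477, 0.093], [-0.0695, 0.0529, 0.0963]]
 fing 105 [[-0.0624, 0.0151, 0.091], [-0.0516, 0.0173, 0.0919], [-0.0415, 0.0194, 0.0932]]
scene3 clip 65 [[-0.1093, -0.0049, 0.0887], [-0.0855, 0.0429, 0.0899], [-0.0707, 0.087, 0.0946]]
 fing 12 [[-0.0615, 0.0406, 0.0886], [-0.0515, 0.0426, 0.0924], [-0.0443, 0.0452, 0.0937]]
side3 clip 79 [[-0.105, -0.0099, 0.0886], [-0.0839, 0.0477, 0.0903], [-0.0712, 0.0908, 0.0959]]
 fing 15 [[-0.0609, 0.0433, 0.0891], [-0.0513, 0.0446, 0.0923], [-0.0427, 0.0483, 0.0947]]
```

View pics/w2c.png

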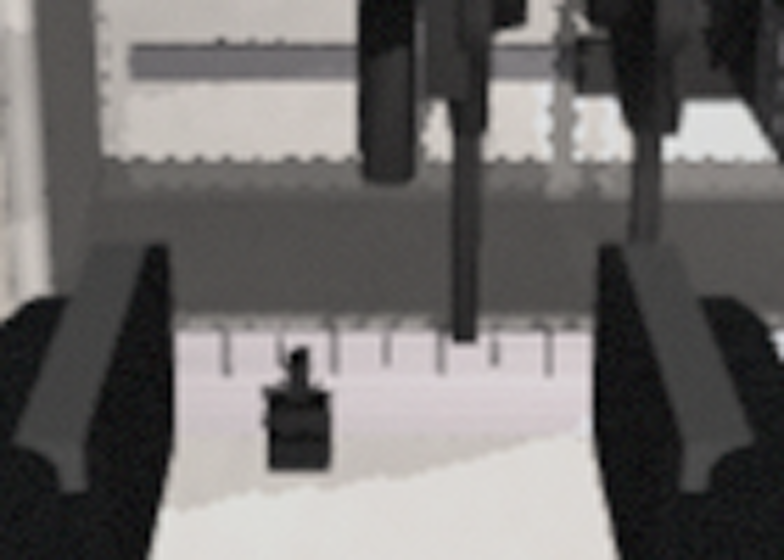

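```bash
python3 drive.py '[[0, -0.2, 0, 0, 0, 0], [0, -0.4, 0, 0, 0, 0], [0, -0.46, 0, 0, 0, 0], [0, -0.46, 0, 0, 0, 0], [0, -0.46, 0, 0, 0, 0]]'; python3 - <<'E'
from prof import *
go(.005,.061,.19)
for n in("scene","side"):
    c=cam.camera_info(n);k=dict(K=c["camera_matrix"],R=c["R"],t=c["t"])
    p,d=cam.grab_frame(n);np.savez(f"pics/{n}4.npz",p=p,d=d,**k)
    f=np.load(f"pics/{n}0.npz");np.savez(f"pics/{n}0k.npz",p=f["p"],d=f["d"],**k)
    for s,fy in((f"{n}0k",.017),(f"{n}3",.045),(f"{n}4",.047)):
        print(s,"clip",np.round(prof(s,-.09,-.082,.093,.03,.066),4),"nose",np.round(prof(s,-.075,-.071,.09,.035,.06),4),"fing",[np.round(prof(s,a,a+.006,.091,fy-.011,fy+.011),4)[:2] for a in(-.061,-.055,-.05)])
    f=np.load(f"pics/{n}4.npz");c2=dict(camera_matrix=f["K"],R=f["R"],t=f["t"])
    v,u=np.mgrid[0:420,0:560];X=deproj(c2,d,u.ravel(),v.ravel());Q=(X-O)@np.stack([ex,ey,ez],1)
    q=Q[(abs(Q[:,1])<.085)&(Q[:,2]>.22)&(Q[:,2]<.3)&(Q[:,0]>.1)&(Q[:,0]<.26)];print("cover x,z max/min",len(q),np.percentile(q,[1,99],0).round(3).tolist())
E
python3 - <<'E'
import cv2
p=cv2.imread("pics/w3.png")
import numpy as np
a=np.load("pics/scene4.npz")["p"][130:265,210:345];b=np.load("pics/side4.npz")["p"][90:290,170:370]
cv2.imwrite("pics/c4.png",np.hstack([cv2.resize(a,(400,400),interpolation=2),cv2.resize(b,(400,400),interpolation=2)]))
E
```

```text
clock: 7.6
tcp_pos: [0.4834, 0.0196, 0.1899]
orientation: [2.532, 1.855, 0.006]
contact_force: [7.6, -2.1, -4.8]
grip_width: 0.0073
gripper_force: 59.4
tcp in printer [0.009  0.0603 0.1899] row [-0.004 -0.001 -0.   ] [ 0.005 -0.001  0.006] F [ 7.6 -2.1 -4.8]
scene0k clip [4.420000e-02 1.600000e-02 1.526812e+02] nose [4.45000e-02 8.00000e-03 7.79172e+01] fing [array([0.0149, 0.0075]), array([0.0154, 0.0065]), array([0.0156, 0.006 ])]
scene3 clip [4.430000e-02 1.600000e-02 1.573549e+02] nose [4.45000e-02 8.00000e-03 7.28654e+01] fing [array([0.0432, 0.008 ]), array([0.043 , 0.0065]), array([0.0431, 0.0055])]
scene4 clip [4.420000e-02 1.600000e-02 1.580526e+02] nose [4.45000e-02 8.00000e-03 7.22355e+01] fing [array([0.045 , 0.0075]), array([0.0452, 0.007 ]), array([0.0454, 0.0065])]
cover x,z max/min 1466 [[0.138, -0.083, 0.27], [0.209, 0.083, 0.287]]
side0k clip [4.870000e-02 1.600000e-02 1.375619e+02] nose [4.740000e-02 1.000000e-02 1.122047e+02] fing [array([0.0172, 0.015 ]), array([0.0171, 0.014 ]), array([0.0158, 0.016 ])]
side3 clip [4.860000e-02 1.550000e-02 1.481478e+02] nose [4.720000e-02 9.500000e-03 1.082032e+02] fing [array([0.0451, 0.0075]), array([0.0453, 0.008 ]), array([0.0454, 0.0075])]
side4 clip [4.860000e-02 1.550000e-02 1.474246e+02] nose [4.720000e-02 9.500000e-03 1.087052e+02] fing [array([0.0474, 0.0075]), array([0.0475, 0.0085]), array([0.0475, 0.0085])]
cover x,z max/min 417 [[0.138, 0.026, 0.221], [0.208, 0.084, 0.287]]
```

View pics/c4.png

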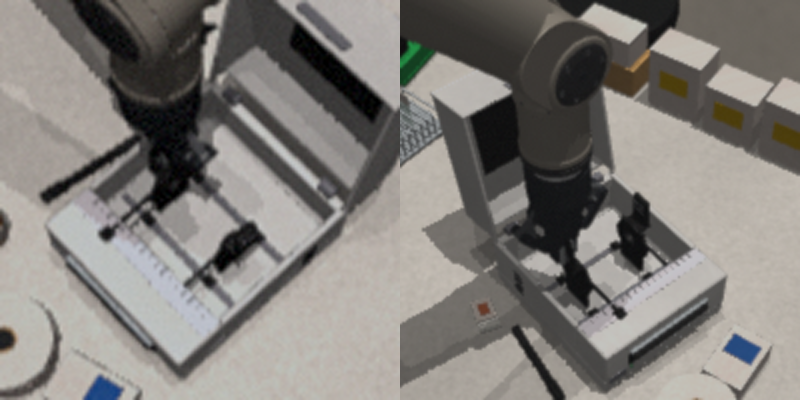

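```bash
python3 drive.py '[[0, 0, 0, 0, 0, 0], [0, 0, 0, 0, 0, 0], [0, 0, 0, 0, 0, 0]]'; python3 -c "
from bench import r, cam
print(r.hand_in())"
```

```text
clock: 8.0
tcp_pos: [0.4834, 0.0196, 0.1899]
orientation: [2.532, 1.855, 0.006]
contact_force: [5.5, -1.9, -4.7]
grip_width: 0.0073
gripper_force: 59.4
the job is handed in; nothing more can be done
None
```

The cover is fully back against its stop. The near roll guide was then pulled out about 30 mm, and the gripper is holding it there with its edge finger within about 0.5 mm of the width clip in both camera views. I handed the job in at 8.0 s on the robot's clock, and no verdict came back.

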